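# Put the spices, lemon and cutlery back where they belong

### The job

Clear up after cooking: stand the two loose spice jars upright in the two empty wells of the wooden spice rack, put the lemon in the bowl, and lay the fork flat in the long bay of the cutlery tray and the teaspoon flat in its short bay, the larger of the two compartments in front. Do not knock any jar over, and leave the jar that is already in the rack standing in its well.

Things in the scene. Friction and masses are not known exactly. Their poses are not given: they have to be found in the camera images.
- jar_a: a loose spice jar with a red screw cap, clear body; 45 mm across, 106 mm tall, standing on the worktop. Origin: centre of its underside; z up the jar. Either loose jar may go in either empty well.
- jar_b: the second loose spice jar, the same shape and size as jar_a, also standing on the worktop. Origin: centre of its underside; z up the jar.
- jar_home: a third spice jar of the same shape and size, which already stands in an end well of the rack and stays there. Origin: centre of its underside; z up the jar.
- lemon_mid (a point): middle of the lemon, a yellow fruit 71 mm long (its x axis), 53 mm wide (y) and 51 mm high (z); it lies on the worktop on its side, middle 25 mm up, and can roll.
- fork: a steel dinner fork, 196 mm long (along its x axis), 27 mm wide and 13 mm high overall, lying flat on the worktop. Origin: middle of its length, at its underside; z up. Which end points where in the bay does not matter.
- teaspoon: a small steel teaspoon, 132 mm long (along its x axis), 26 mm wide at the bowl and 9 mm high overall, lying flat on the worktop. Origin: middle of its length, at its underside; z up. Which end points where in the bay does not matter.
- spice_rack: fixed pale wooden rack: block 78 (x) by 212 (y) by 30 mm high, end cheeks 44 mm high (232 mm over all along y). Three round wells, 60 mm wide, 22 mm deep, floors 8 mm above the worktop, in a row at x 0, y -68, 0 and +68 mm. jar_home stands in the one at y +68; those at y 0 and -68 are empty. Origin: centre of underside; z up.
- fruit_bowl: a round shallow cream bowl, 170 mm across the rim, 45 mm high, empty, fixed to the worktop. Origin: centre of its underside; z up. Its inner floor is 10 mm up and about 70 mm across, the wall sloping out to the rim.
- cutlery_tray: fixed wooden tray, 182 (x) by 234 mm (y); walls 32 mm high, 6 thick, floor 6 mm up. Behind: the long bay, 222 (along y) by 82 mm inside, centre x +44, y 0. In front: the short bay, 160 (along y) by 82 mm, centre x -44, y -31, and a little odds compartment, 56 by 82 mm, centre y +83, which stays empty. Cutlery lies along y. Origin: centre of underside; z up.
There are look-alikes about, which are no part of the job. Of the things shaped like the fruit_bowl, the cream one is meant.

How it is judged (in metres and radians):
At the end, for the whole second after the job is handed in: One loose jar stands in each empty well, jar_home in its own: within 12 mm of centre, on the floor within 5 mm, upright. Lemon middle within 60 mm of the bowl axis, 15-55 mm up. Fork flat on the long bay's floor, teaspoon on the short bay's: within 20 mm along, 34 across, 6 up. All at rest ((((x of jar_a in the frame of spice_rack between -0.012 and 0.012 m and y of jar_a in the frame of spice_rack between -0.012 and 0.012 m and z of jar_a in the frame of spice_rack between 0.003 and 0.013 m and angle between jar_a's own z axis and vertical below 0.1 rad) and (x of jar_b in the frame of spice_rack between -0.012 and 0.012 m and y of jar_b in the frame of spice_rack between -0.08 and -0.056 m and z of jar_b in the frame of spice_rack between 0.003 and 0.013 m and angle between jar_b's own z axis and vertical below 0.1 rad)) or ((x of jar_a in the frame of spice_rack between -0.012 and 0.012 m and y of jar_a in the frame of spice_rack between -0.08 and -0.056 m and z of jar_a in the frame of spice_rack between 0.003 and 0.013 m and angle between jar_a's own z axis and vertical below 0.1 rad) and (x of jar_b in the frame of spice_rack between -0.012 and 0.012 m and y of jar_b in the frame of spice_rack between -0.012 and 0.012 m and z of jar_b in the frame of spice_rack between 0.003 and 0.013 m and angle between jar_b's own z axis and vertical below 0.1 rad))) and x of jar_home in the frame of spice_rack between -0.012 and 0.012 m and y of jar_home in the frame of spice_rack between 0.056 and 0.08 m and z of jar_home in the frame of spice_rack between 0.003 and 0.013 m and angle between each of jar_home, fork, teaspoon's own z axis and vertical below 0.1 rad and horizontal distance between lemon_mid and fruit_bowl below 0.06 m and z of lemon_mid in the frame of fruit_bowl between 0.015 and 0.055 m and x of fork in the frame of cutlery_tray between 0.01 and 0.078 m and y of fork in the frame of cutlery_tray between -0.02 and 0.02 m and z of fork in the frame of cutlery_tray between 0 and 0.012 m and angle between the x axis of each of fork, teaspoon and the y axis of cutlery_tray, either way round below 0.5 rad and x of teaspoon in the frame of cutlery_tray between -0.078 and -0.01 m and y of teaspoon in the frame of cutlery_tray between -0.051 and -0.011 m and z of teaspoon in the frame of cutlery_tray between 0 and 0.012 m and linear speed of each of jar_a, jar_b, jar_home, lemon, fork, teaspoon below 0.02 m/s); the robot touches nothing.
It fails at once if a spice jar is knocked over (angle between any of jar_a, jar_b, jar_home's own z axis and vertical above 0.7 rad).
It fails at once if the jar that already stands in the rack is taken out of its well (z of jar_home in the frame of spice_rack above 0.03 m).
It also fails if it takes over 144 s, if anything falls off the work surface, if the arm or the gripper's body presses on something with over 40 N, if the wrist force passes 120 N, or if a joint passes its speed limit or range.

### The arm

A 6-joint arm with a two-finger parallel gripper is mounted at the origin on the work surface; the furniture and walls round the work are solid. World frame = base frame: x ahead of the robot, y to its left, z up, the work surface at z = 0. Lengths are in mm, angles in rad, forces in N, time in s.
With the tool pointing down it reaches from about 350 to 975 mm from the base axis. Payload 7.1 kg.
Tool frame: the origin (TCP) lies midway between the tips of the shut fingers; the grasp point (between the pads) lies 19 mm behind it (ctrl.grip_point_offset is the distance from the TCP to the grasp point, in mm); z points along the fingers, y is the line along which they close (so a half turn about z gives the same grasp; the last joint's range is limited). The gripper opens to 88 mm and grips with 3 to 60 N. Pads are 20 mm wide; open, the fingers measure 115 mm over their backs; the gripper's body (75 mm by 178 mm) begins 61 mm behind the grasp point.
Start: joints at [1.191, 0.423, 1.63, -0, 1.089, -0.019], TCP at [220.607, 584.754, 222.675] pointing down, gripper open.
Joint ranges: [-3, 3], [-0.9, 2.11], [0.09, 2.58], [-1.31, 4.45], [0.11, 2.69], [-2.54, 2.54]. Speed limits (rad/s): [2.39, 2.39, 3.01, 3.14, 3.14, 3.14].

### API

Orientations are given as a rotation vector (axis times angle).
In Python, from workcell import get_obs, optics, close_job, spotter, ctrl gives the robot as it stands. The module is installed in compiled form; this text tells all that it offers.
- The arm moves only by the tool move_arm, never from a script. Its argument "rows" is a list of rows, each a list of 5 numbers: the shift along the tool's x, y, z in cm, then the turn about the tool's z in degrees, then the opening in per cent of the stroke, from 0 (shut) to 100 (fully open). A call has 1 to 10 rows; each row shifts and turns the commanded pose from where the row before left it, along the tool's axes as they then stand; what a row does not reach is not made up. A row lasts 1/8 s, in which the tool goes at most 62.5 mm and 10.7 degrees, less where a joint would pass 70% of its speed; a pose out of reach is approached as far as the arm can. A call with a gripper value outside its range is refused whole. The fingers move at their own pace and stop on an object; the grip force is fixed at half the most. Time passes only in rows, so rows that do not move let the fingers close. It gives the time, the measured TCP pose, the force, the opening and the grip force at its end, in the units of the state.
- get_obs(): the state, without advancing time (a new reading comes with each control period).
- optics.get_image(name): name is "scene" or "top" or "wrist"; returns the picture (420x560x3 uint8, blue, green, red); there is no depth.
- optics.calibration(name): a dict with "camera_matrix" (3x3 intrinsics, pixels), "xyz" and "orientation" of the camera in the world. Camera axes: x right, y down, z forward; pixel columns grow to the right and rows downward; lengths in mm; the calibration is good to about 2 mm. A picture is of the moment at which its call begins: read the wrist's pose just before it. calibration takes no time and is no camera call; for the wrist camera it gives the pose at the moment of the call.
- close_job(): hands the job in; it is judged then, once.
Trained networks look in the newest picture that a camera, given by its name, has taken for a name from the list of things; names that differ only in an ending like _2 or _b are one class to them, and where a whole thing is asked for, a point or a joint stands for the part that bears it (a point fixed in the world has none). Each returns a list of dicts, best first, with "conf" (0 to 1); they miss things now and then, are a little off and sometimes report something else, mostly with a low value. They report only what shows in the picture. A call takes as long as a camera call. They do not tell look-alikes from the thing itself.
- spotter.find_in(camera, label): "point" ([column, row] in pixels, amid what is visible of it).
- spotter.regions_of(camera, label): "region" (420x560 bool, what is visible of it) and "point" ([column, row] in pixels, amid what is visible of it).
The state is a dict: "t": time; "qpos": joint angles; "qvel": joint speeds; "joint_torque": joint torques, N m; "ee_pos": TCP position; "orientation": TCP orientation; "ft_force": force on the tool from outside, world axes, zero at the start; "moment": the same for the moment, N m; "width": finger opening in mm; "grasp_force": force on a finger pad.
Only numpy, scipy, OpenCV 4.12 (cv2) and the standard library are available. Lean on these libraries where they do the work, as an engineer would, in place of code of your own. Each camera call takes 0.05 s, during which the arm holds its last target. There are 200 camera calls.

## Working session

There is one attempt and no reset: what is moved stays moved. The work goes in short steps, Python scripts to look and compute and a tool call to move; the robot and the scene stay as the last step left them, time stands still between calls to the robot, and variables do not carry over. Pictures are saved under pics/ and viewed, at most 14 in all, crops included, and the job is handed in when it is done.

Besides the shell and the picture viewer there is one more tool, called after "Request:" as name(argument=value, ...) on one line, values as JSON. move_arm: Moves the arm, as the interface text tells. Its arguments: {"type":"object","properties":{"rows":{"type":"array","items":{"type":"array","items":{"type":"number"}}}},"required":["rows"]}

```bash
mkdir -p pics
python3 - <<'E'
from workcell import get_obs, optics, spotter
import cv2, numpy as np
np.set_printoptions(precision=3,suppress=True)
o=get_obs(); print(o['t'],o['ee_pos'],o['orientation'],o['width'])
for n in ("scene","top"):
    im=optics.get_image(n); cv2.imwrite(f"pics/{n}0.png",im)
    c=optics.calibration(n); print(n,np.array(c['camera_matrix']).tolist(),c['xyz'],c['orientation'])
for l in ("jar_a","lemon_mid","fork","teaspoon","spice_rack","fruit_bowl","cutlery_tray"):
    print(l,[(np.round(d['point']).tolist(),round(d['conf'],2)) for d in spotter.find_in("top",l)])
E
```

```text
0.0 [220.414 584.264 221.922] [-0.564 -3.09   0.002] 88.08597003683056
scene [[493.64732294130965, 0.0, 281.5308589075906], [0.0, 493.64732294130965, 207.11283934114311], [0.0, 0.0, 1.0]] [-583.241 -843.075  942.279] [-2.031  0.868 -0.49 ]
top [[515.8448401524148, 0.0, 278.8589554144943], [0.0, 515.8448401524148, 209.86005263698118], [0.0, 0.0, 1.0]] [ 174.292   52.37  1377.219] [-2.143  2.152 -0.202]
jar_a [([407.0, 230.0], 0.95), ([219.0, 131.0], 0.93)]
lemon_mid [([176.0, 231.0], 0.89)]
fork [([242.0, 192.0], 0.85)]
teaspoon [([326.0, 205.0], 0.62)]
spice_rack [([420.0, 160.0], 0.57)]
fruit_bowl [([162.0, 293.0], 0.88), ([282.0, 129.0], 0.8)]
cutlery_tray [([157.0, 165.0], 0.59)]
```

View pics/scene0.png

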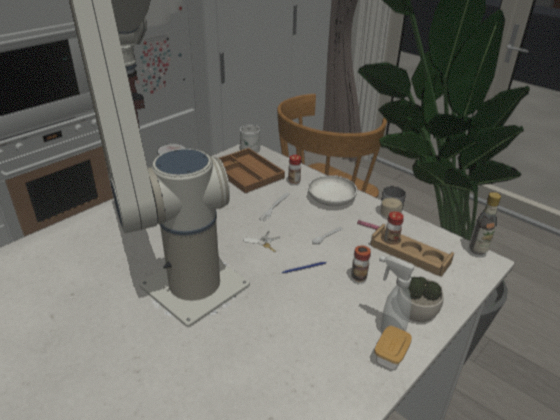

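View pics/top0.png

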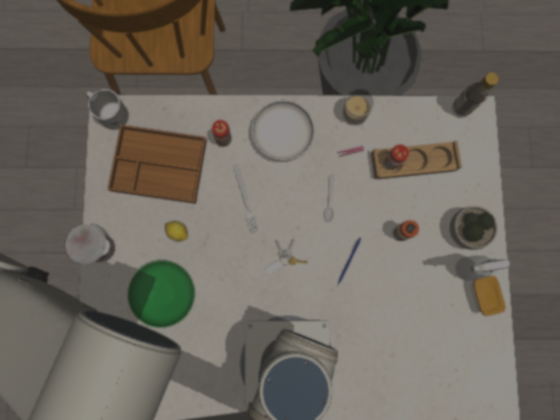

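The scene shows the following in the top image:
- **Bowls:** a white/cream one at (282,130) and a green one at (162,293). The cream one fits the description.
- **Jars:** red-capped ones at (221,130) and (407,230) are loose. The one at (399,154) is in the rack at (416,160), with empty wells at about (420,158) and (443,156).
- **Cutlery:** the fork is at (245,200) and the spoon at (329,200).
- **Other items:** the lemon is at (176,231). The tray is at (157,165), with its odds compartment at the lower left.

Next I'll measure and confirm with one enlarged crop.

```bash
cat > h.py <<'E'
from workcell import get_obs, optics, spotter
import cv2, numpy as np
from scipy.spatial.transform import Rotation as R
np.set_printoptions(precision=2,suppress=True)
def plane(cal,px,z):
    K=np.array(cal['camera_matrix']); Rm=R.from_rotvec(cal['orientation']).as_matrix(); c=np.array(cal['xyz'])
    p=np.atleast_2d(px).astype(float); d=np.c_[p,np.ones(len(p))]@np.linalg.inv(K).T@Rm.T
    return (c+d*((z-c[2])/d[:,2:3]))
def proj(cal,P):
    K=np.array(cal['camera_matrix']); Rm=R.from_rotvec(cal['orientation']).as_matrix()
    q=(np.atleast_2d(P)-np.array(cal['xyz']))@Rm@K.T; return q[:,:2]/q[:,2:]
def rect(cal,mask,z):
    ys,xs=np.nonzero(mask); P=plane(cal,np.c_[xs,ys],z)[:,:2].astype(np.float32)
    (c,s,a)=cv2.minAreaRect(P)
    if s[0]<s[1]: s=s[::-1]; a+=90
    return np.array(c),np.array(s),((a+90)%180)-90
def tool(Pw,ang=None):
    """shift in tool axes (cm) from present TCP to world point Pw (mm); turn"""
    o=get_obs(); Rm=R.from_rotvec(o['orientation']).as_matrix()
    d=Rm.T@(np.array(Pw)-o['ee_pos'])/10
    t=None
    if ang is not None: # wanted world angle (deg) of tool y axis mod 180
        a=np.degrees(np.arctan2(Rm[1,1],Rm[0,1])); t=-(((ang-a+90)%180)-90)
    return d,t
E
python3 - <<'E'
from h import *
im=optics.get_image("top"); cal=optics.calibration("top")
cv2.imwrite("pics/crop0.png",cv2.resize(im[90:300,90:480],None,fx=2.05,fy=2.05,interpolation=cv2.INTER_CUBIC))
for l,z in (("jar_a",106),("lemon_mid",25),("fork",5),("teaspoon",4),("spice_rack",35),("fruit_bowl",45),("cutlery_tray",32)):
    for d in spotter.regions_of("top",l):
        if d['conf']<.4: continue
        print(l,round(d['conf'],2),np.round(d['point']),*rect(cal,d['region'],z), 'centroid',plane(cal,d['point'],z)[0,:2],d['region'].sum())
o=get_obs();Rm=R.from_rotvec(o['orientation']).as_matrix();print(Rm)
c=optics.calibration("wrist");print(Rm.T@(np.array(c['xyz'])-o['ee_pos']),Rm.T@R.from_rotvec(c['orientation']).as_matrix(),c['camera_matrix'])
# red caps
hsv=cv2.cvtColor(im,cv2.COLOR_BGR2HSV)
m=((((hsv[...,0]<8)|(hsv[...,0]>170))&(hsv[...,1]>140)&(hsv[...,2]>70))).astype(np.uint8)
n,lab,st,ce=cv2.connectedComponentsWithStats(m)
for i in range(1,n):
    if st[i,4]>30: print(st[i],ce[i],plane(cal,ce[i],106)[0,:2])
E
```

```text
jar_a 0.85 [221. 134.] [583.16 167.09] [75.61 45.99] 18.23927116394043 centroid [579.95 166.38] 449
jar_a 0.57 [408. 232.] [ 331.54 -293.89] [67.56 45.25] -58.72188949584961 centroid [ 327.95 -301.8 ] 407
lemon_mid 0.72 [178. 232.] [343.78 290.85] [55.02 53.5 ] -88.67348968982697 centroid [337.24 283.58] 384
fork 0.78 [246. 207.] [438.57 111.03] [182.01  25.33] 13.094290733337402 centroid [407.14 106.03] 311
teaspoon 0.49 [328. 207.] [ 434.63 -116.74] [124.59  24.4 ] -1.1601333618164062 centroid [ 408.53 -113.78] 250
spice_rack 0.57 [418. 162.] [ 531.14 -350.53] [241.09  85.88] -84.37184286117554 centroid [ 526.16 -358.18] 2198
fruit_bowl 0.57 [161. 294.] [180.57 321.07] [167.66 165.84] 19.592023849487305 centroid [178.52 319.33] 3550
fruit_bowl 0.56 [282. 130.] [611.94   6.71] [167.75 166.75] 0.14137135446071625 centroid [610.    10.63] 3056
cutlery_tray 0.63 [156. 164.] [524.79 343.23] [239.04 189.36] 81.29592895507812 centroid [519.08 347.06] 6045
[[-0.94  0.35  0.  ]
 [ 0.35  0.94  0.  ]
 [-0.    0.   -1.  ]]
[  83.83    0.26 -162.39] [[-0.   -0.95 -0.3 ]
 [ 1.    0.   -0.  ]
 [ 0.   -0.3   0.95]] [[307.04   0.   279.69]
 [  0.   307.04 209.45]
 [  0.     0.     1.  ]]
[213 121  15  16 135] [219.76 128.58] [594.61 170.76]
[392 146  17  15 176] [400.1  152.78] [ 531.02 -290.47]
```

View pics/crop0.png

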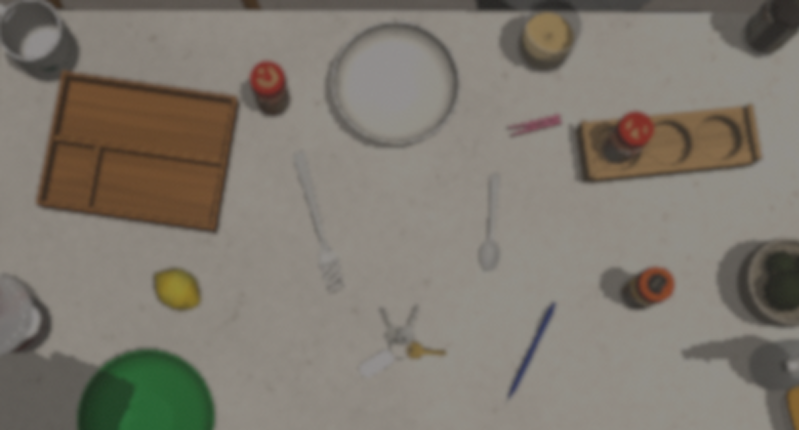

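The crop confirms three points. The bowl at top-image (282,130) is the cream one and the one at (162,293) is green. There are exactly two loose red-capped jars, at (220,129) and (407,229). The lemon, fork and spoon are each unique. I'll move above the tray and lemon to refine with the wrist camera.

Request:
move_arm(rows=[[-3.6,-2.2,0,0,100],[-3.6,-2.2,0,0,100],[-3.6,-2.2,0,0,100],[-3.6,-2.2,0,0,100],[-3.6,-2.2,0,0,100],[-3.6,-2.2,0,0,100],[-3.6,-2.2,0,0,100],[-3.6,-2.2,0,0,100],[0,0,0,0,100]])

```text
t: 1.98
ee_pos: [429.3, 316.7, 222.8]
orientation: [0.569, 3.089, 0.0]
ft_force: [0.9, 0.3, -0.2]
width: 88.0
grasp_force: 0.0
```

```bash
cat >> h.py <<'E'
def look(name,labels,cam="wrist"):
    o=get_obs(); cal=optics.calibration(cam); im=optics.get_image(cam); cv2.imwrite(f"pics/{name}.png",im)
    print('t',o['t'],'tcp',o['ee_pos'],'yang',tool([0,0,0],0)[1])
    res={}
    for l,z in labels:
        for d in spotter.regions_of(cam,l):
            if d['conf']<.4: continue
            c,s,a=rect(cal,d['region'],z); res.setdefault(l,[]).append((c,s,a,d))
            print(l,round(d['conf'],2),np.round(d['point']),'rect',c,s,round(a,1),'centroid',plane(cal,d['point'],z)[0,:2])
    return o,cal,im,res
E
python3 - <<'E'
from h import *
o,cal,im,res=look("w1",[("lemon_mid",25),("cutlery_tray",32),("jar_a",60),("fork",5),("fruit_bowl",45)])
E
```

```text
t 1.975 tcp [429.28 316.71 222.83] yang 69.17909213883225
lemon_mid 0.8 [229. 125.] rect [342.05 289.2 ] [58.72 57.03] -84.4 centroid [344.78 288.27]
cutlery_tray 0.68 [322. 231.] rect [523.25 345.91] [234.26 190.23] 81.5 centroid [501.3  345.85]
jar_a 0.62 [218. 370.] rect [604.06 167.39] [139.61  52.37] -36.0 centroid [629.46 152.88]
fork 0.77 [124. 225.] rect [420.05 109.62] [151.17  23.49] 16.9 centroid [411.05 103.67]
fruit_bowl 0.82 [164. 388.] rect [649.22  63.45] [112.02  40.11] -43.9 centroid [645.18  58.32]
fruit_bowl 0.78 [197.  19.] rect [243.89 298.06] [137.5   36.74] 69.1 centroid [242.54 302.43]
```

View pics/w1.png

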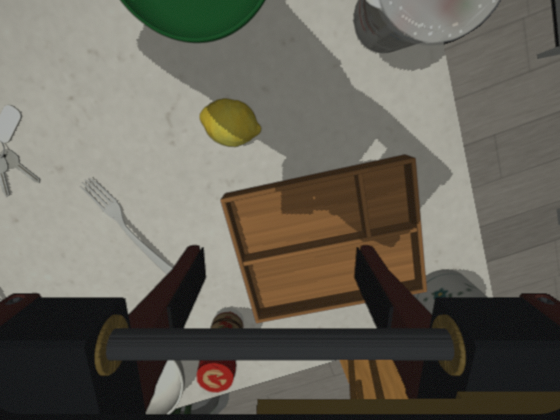

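The wrist view shows the lemon at (230,122), the tray at (325,240) with its odds compartment at upper right, the fork at left (125,225), and jar_a's red cap at (215,375). Next is the lemon axis.

```bash
cat >> h.py <<'E'
def pca(P):
    c=P.mean(0); w,v=np.linalg.eigh(np.cov((P-c).T)); return c,np.degrees(np.arctan2(v[1,1],v[0,1])),4*np.sqrt(w)
E
python3 - <<'E'
from h import *
cal=optics.calibration("wrist"); im=cv2.imread("pics/w1.png"); h=cv2.cvtColor(im,cv2.COLOR_BGR2HSV)
m=(h[...,0]>20)&(h[...,0]<35)&(h[...,1]>120)&(h[...,2]>60); m[:80]=0;m[160:]=0;m[:,:190]=0;m[:,275:]=0
ys,xs=np.nonzero(m); P=plane(cal,np.c_[xs,ys],25)[:,:2]
c,a,s=pca(P); print(c,a,s)
print(tool([c[0],c[1],120],a+90),tool([c[0],c[1],120],a))
E
```

```text
[339.88 291.88] 56.82540228891519 [49.42 65.33]
(array([ 7.23, -5.64, 10.27]), np.float64(-77.4176565374855)) (array([ 7.23, -5.64, 10.27]), np.float64(12.582343462514501))
```

Request:
move_arm(rows=[[2.35,-1.93,3.4,0,100],[2.35,-1.93,3.4,0,100],[2.35,-1.93,3.4,0,100],[0,0,0,-9.7,100],[0,0,0,-9.7,100],[0,0,0,-9.7,100],[0,0,0,-9.7,100],[0,0,0,-9.7,100],[0,0,0,-9.7,100],[0,0,0,-9.7,100]])

```text
t: 3.52
ee_pos: [341.1, 289.9, 120.7]
orientation: [-1.269, 2.874, 0.0]
ft_force: [-0.7, -0.6, -0.8]
width: 87.9
grasp_force: 0.0
```

Request:
move_arm(rows=[[0,0,0,-9.5,100],[0,0,0,0,100]])

```text
t: 3.78
ee_pos: [341.2, 289.8, 120.7]
orientation: [-1.492, 2.764, 0.0]
ft_force: [-0.1, 0.4, -1.0]
width: 87.6
grasp_force: 0.0
```

Run:
```python
from h import *
o,cal,im,res=look("w2",[("lemon_mid",25)])
h=cv2.cvtColor(im,cv2.COLOR_BGR2HSV)
m=((h[...,0]>20)&(h[...,0]<35)&(h[...,1]>120)&(h[...,2]>60)).astype(np.uint8)
n,l,st,ce=cv2.connectedComponentsWithStats(m); i=1+np.argmax(st[1:,4]); print(st[i])
ys,xs=np.nonzero(l==i); c,a,s=pca(plane(cal,np.c_[xs,ys],25)[:,:2]); print(c,a,s, tool([c[0],c[1],6],a+90))
```

```text
t 3.775 tcp [341.16 289.75 120.72] yang -33.40959296516499
lemon_mid 0.69 [280. 213.] rect [342.71 290.66] [58.37 57.53] 11.8 centroid [342.   291.14]
[ 250  174   58   75 3131]
[342.45 289.4 ] 55.024685436823006 [50.13 65.73] (array([-0.05, -0.11, 11.47]), np.float64(1.56017664897837))
```

Centred and aligned, so I'll descend, grip and lift.

Request:
move_arm(rows=[[0,0,3.8,0,100],[0,0,3.8,0,100],[0,0,3.0,0,100],[0,0,0.8,0,100],[0,0,0,0,40],[0,0,0,0,40],[0,0,0,0,40],[0,0,0,0,40],[0,0,0,0,40]])

```text
t: 5.0
ee_pos: [342.0, 289.4, 7.3]
orientation: [-1.492, 2.763, 0.0]
ft_force: [0.5, -1.1, 7.8]
width: 50.2
grasp_force: 30.0
```

Request:
move_arm(rows=[[0,0,-3,0,40],[0,0,-5,0,40],[0,0,-5,0,40],[-0.96,4.22,-1,0,40],[-0.96,4.22,0,0,40],[-0.96,4.22,0,0,40],[-0.96,4.22,0,0,40],[-0.96,4.22,0,0,40],[-0.96,4.22,0,0,40],[-0.96,4.22,0,0,40]])

```text
t: 6.25
ee_pos: [130.2, 508.1, 146.7]
orientation: [1.492, -2.764, 0.0]
ft_force: [0.8, 0.9, -1.1]
width: 50.4
grasp_force: 30.0
```

Request:
move_arm(rows=[[-0.96,4.22,0,0,40],[-0.96,4.22,0,0,40],[0,0,0,0,40]])

```text
t: 6.62
ee_pos: [69.5, 571.4, 146.7]
orientation: [-1.496, 2.762, 0.002]
ft_force: [0.4, -0.0, -1.8]
width: 50.4
grasp_force: 30.0
```

Run:
```python
from h import *
print(get_obs()['grasp_force'],get_obs()['width'])
o,cal,im,res=look("w3",[("fruit_bowl",45),("jar_a",106)])
print(tool([612,7,26]))
```

```text
29.99985481146723 50.40851033734301
t 6.625 tcp [ 69.55 571.42 146.67] yang -33.150735021341006
fruit_bowl 0.67 [43. 61.] rect [161.69 377.29] [118.72  73.15] 41.3 centroid [158.53 368.86]
(array([ 17.3 , -75.98,  12.11]), None)
```

View pics/w3.png

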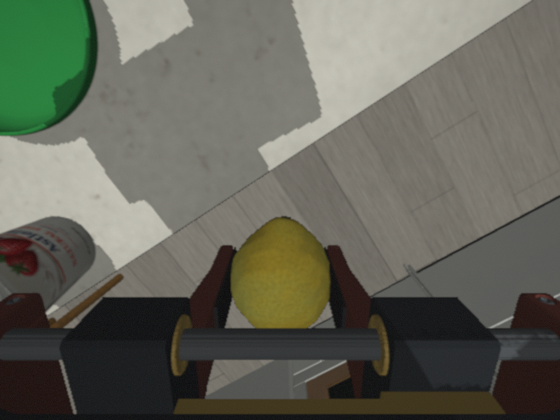

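I had the sign of the direction reversed. Nothing was touched and the lemon is still held (50.4 mm, 30 N). Going back the other way.

Request:
move_arm(rows=[[0.96,-4.22,0,0,40],[0.96,-4.22,0,0,40],[0.96,-4.22,0,0,40],[0.96,-4.22,0,0,40],[0.96,-4.22,0,0,40],[0.96,-4.22,0,0,40],[0.96,-4.22,0,0,40],[0.96,-4.22,0,0,40],[0.96,-4.22,0,0,40],[0.96,-4.22,0,0,40]])

```text
t: 8.02
ee_pos: [372.2, 255.5, 146.8]
orientation: [1.49, -2.766, 0.0]
ft_force: [-0.3, 0.6, -1.2]
width: 50.2
grasp_force: 30.0
```

Request:
move_arm(rows=[[0.96,-4.22,0,0,40],[0.96,-4.22,0,0,40],[0.96,-4.22,0,0,40],[0.96,-4.22,0,0,40],[0.96,-4.22,0,0,40],[0.96,-4.22,0,0,40],[0.96,-4.22,0,0,40],[0.96,-4.22,0,0,40],[0,0,0,0,40]])

```text
t: 9.15
ee_pos: [612.6, 9.8, 146.7]
orientation: [1.475, -2.77, 0.014]
ft_force: [-0.5, 0.0, -0.9]
width: 50.3
grasp_force: 30.0
```

Run:
```python
from h import *
o,cal,im,res=look("w4",[("fruit_bowl",45),("jar_a",106)])
print(tool([612,7,26]),o['width'])
```

```text
t 9.15 tcp [612.61   9.83 146.66] yang -33.86100053986951
fruit_bowl 0.86 [275. 185.] rect [605.15  -6.53] [167.94 135.93] -32.9 centroid [603.64 -12.01]
jar_a 0.59 [369. 291.] rect [579.19  86.88] [15.79  8.64] -33.7 centroid [582.48  85.07]
(array([ 0.25, -0.42, 12.03]), None) 50.28351534000283
```

Request:
move_arm(rows=[[0,-0.2,4,0,40],[0,-0.2,4,0,40],[0,0,3.2,0,40],[0,0,0.6,0,40],[0,0,0,0,72],[0,0,0,0,72],[0,0,0,0,74],[0,0,-1.5,0,76],[0,0,-5,0,80],[0,0,-6,0,100]])

```text
t: 10.55
ee_pos: [614.3, 11.2, 155.3]
orientation: [1.478, -2.766, 0.013]
ft_force: [0.8, 0.4, 0.4]
width: 77.1
grasp_force: 0.0
```

Request:
move_arm(rows=[[0,0,-2,10,100],[0,0,-2,10,100],[0,0,-2,10,100],[0,0,-2,10,100],[0,0,-2,10,100],[0,0,0,10,100],[0,0,0,10,100],[0,0,0,10,100],[0,0,0,10,100],[0,0,0,10,100]])

```text
t: 11.8
ee_pos: [614.9, 12.2, 255.1]
orientation: [1.177, 2.907, -0.014]
ft_force: [-0.1, -1.4, -0.1]
width: 88.0
grasp_force: 0.0
```

Request:
move_arm(rows=[[0,0,0,10,100],[0,0,0,10,100],[0,0,0,10,100],[0,0,0,10,100],[4,0,0,0,100],[4,0,0,0,100],[4,0,0,0,100],[0,0,0,0,100]])

```text
t: 12.8
ee_pos: [601.5, 133.7, 253.7]
orientation: [2.088, 2.337, -0.01]
ft_force: [0.2, -0.6, -0.0]
width: 87.9
grasp_force: 0.0
```

Run:
```python
from h import *
o,cal,im,res=look("w5",[("jar_a",106),("lemon_mid",35),("fruit_bowl",45)])
h=cv2.cvtColor(im,cv2.COLOR_BGR2HSV)
m=((((h[...,0]<8)|(h[...,0]>170))&(h[...,1]>140)&(h[...,2]>70))).astype(np.uint8)
n,lab,st,ce=cv2.connectedComponentsWithStats(m)
for i in range(1,n):
    if st[i,4]>100: print(st[i],ce[i],plane(cal,ce[i],106)[0,:2])
print(proj(cal,[[595,171,106],[595,171,0]]),cal['xyz'])
```

```text
t 12.8 tcp [601.48 133.71 253.68] yang 6.371811551459828
jar_a 0.91 [278. 154.] rect [598.24 174.55] [48.84 43.29] -83.6 centroid [595.85 175.  ]
lemon_mid 0.57 [277. 266.] rect [612.12   9.91] [64.  55.9] -83.6 centroid [612.33  11.01]
[ 261  138   41   42 1025] [281.53 157.25] [599.5  172.55]
[[276.92 158.28]
 [277.61 145.87]] [592.41 219.19 415.26]
```

View pics/w5.png

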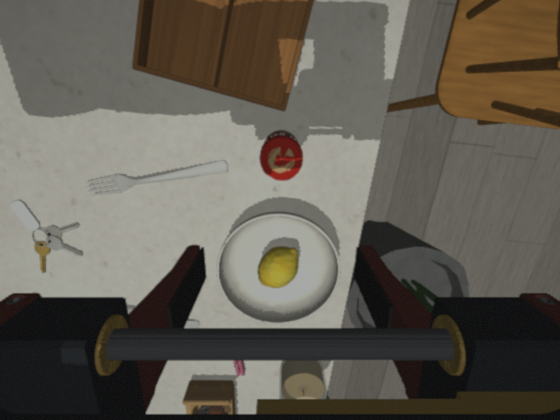

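The lemon lies in the bowl (277,266), about 3 mm from the axis. jar_a's cap is at (281,159), with the fork handle end clear at (228,168). I'll go down on jar_a.

Request:
move_arm(rows=[[1.85,0.12,4,0,100],[1.85,0.11,4,0,100],[0,0,4,0,100],[0,0,4,0,100],[0,0,3.0,0,100],[0,0,0.9,0,100],[0,0,0,0,100]])

```text
t: 13.88
ee_pos: [600.4, 165.8, 53.1]
orientation: [2.094, 2.333, -0.012]
ft_force: [-0.2, -0.0, 0.5]
width: 87.5
grasp_force: 0.0
```

Request:
move_arm(rows=[[0.5,-0.05,0,0,100],[0,0,0,0,40],[0,0,0,0,40],[0,0,0,0,40],[0,0,0,0,40],[0,0,0,0,40],[0,0,0,0,40]])

```text
t: 14.75
ee_pos: [599.1, 171.4, 52.9]
orientation: [2.092, 2.334, -0.012]
ft_force: [-0.1, -0.2, 0.1]
width: 43.9
grasp_force: 30.0
```

Request:
move_arm(rows=[[0,0,-3,0,40],[0,0,-5,0,40],[0,0,-5,0,40],[-2,-0.4,-4,0,40],[-4.1,-0.9,-2.7,0,40],[-4.1,-0.9,0,0,40],[-4.1,-0.9,0,0,40],[-4.1,-0.9,0,0,40],[-4.1,-0.9,0,0,40],[-4.1,-0.9,0,0,40]])

```text
t: 16.0
ee_pos: [569.8, -98.6, 252.5]
orientation: [2.093, 2.334, -0.012]
ft_force: [0.2, 0.6, -2.0]
width: 44.0
grasp_force: 30.0
```

Request:
move_arm(rows=[[-4.1,-0.9,0,0,40],[-4.1,-0.9,0,0,40],[-4.1,-0.9,0,0,40],[-4.1,-0.9,0,0,40],[-4.1,-0.9,0,0,40],[-4.1,-0.9,0,0,40],[-4.1,-0.9,0,0,40],[-2.5,-0.4,0,0,40],[0,0,0,0,40]])

```text
t: 17.12
ee_pos: [537.3, -415.8, 255.5]
orientation: [2.095, 2.332, -0.012]
ft_force: [-0.1, 0.5, -1.4]
width: 43.7
grasp_force: 30.0
```

Run:
```python
from h import *
o,cal,im,res=look("w6",[("spice_rack",30),("jar_a",106),("teaspoon",3)])
print(o['width'],o['orientation'],cal['xyz'])
```

```text
t 17.125 tcp [ 537.34 -415.84  255.5 ] yang 6.189415071745017
spice_rack 0.8 [284. 122.] rect [ 535.76 -353.77] [237.82  80.19] -83.9 centroid [ 535.03 -346.3 ]
jar_a 0.89 [280. 277.] rect [ 552.64 -530.99] [214.88 121.29] -86.8 centroid [ 548.65 -514.1 ]
jar_a 0.75 [98. 63.] rect [ 358.21 -310.53] [84.37 43.79] -10.3 centroid [ 357.25 -308.92]
43.71631456299951 [ 2.1   2.33 -0.01] [ 528.96 -330.29  417.07]
```

View pics/w6.png

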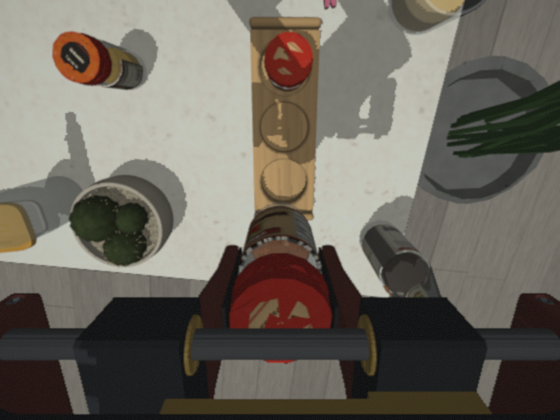

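The rack is in clear view, with rims of the middle well at (284,127) and the end well at (284,180), and jar_home's cap at (289,60). jar_b is at (85,58). I'll compute the rack pose and check it with an overlay.

Run:
```python
from h import *
cal=optics.calibration("wrist"); im=cv2.imread("pics/w6.png")
W=plane(cal,[[284,126.5],[284,180]],30)[:,:2]; print(W, np.linalg.norm(W[0]-W[1]),np.degrees(np.arctan2(*(W[0]-W[1])[::-1])))
E1=plane(cal,[[251.5,24],[319,24],[312,215],[254,215]],44)[:,:2]; print(E1,E1.mean(0))
def rack(c,yaw):
    r=np.radians(yaw); M=np.array([[np.cos(r),-np.sin(r)],[np.sin(r),np.cos(r)]])
    out=[]
    t=np.linspace(0,2*np.pi,80)
    for y in (-68,0,68): out.append(np.c_[np.c_[30*np.cos(t),y+30*np.sin(t)]@M.T+c,np.full(80,30)])
    for y0,y1,z in ((-116,-106,44),(106,116,44),(-106,106,30)):
        q=np.array([[-39,y0],[39,y0],[39,y1],[-39,y1]]); out.append(np.c_[q@M.T+c,np.full(4,z)])
    return out
v=cv2.resize(im,None,fx=2,fy=2)
for P in rack(np.array([535,-350.]),6):
    cv2.polylines(v,[np.int32(proj(cal,P)*2)],True,(255,0,0),1)
cv2.imwrite("pics/w6o.png",v[:480,380:780])
```

```text
[[ 536.23 -348.76]
 [ 543.85 -414.97]] 66.6443547084082 96.56227582321452
[[ 489.38 -246.67]
 [ 561.03 -238.78]
 [ 584.45 -453.59]
 [ 510.15 -461.85]] [ 536.25 -350.22]
```

View pics/w6o.png

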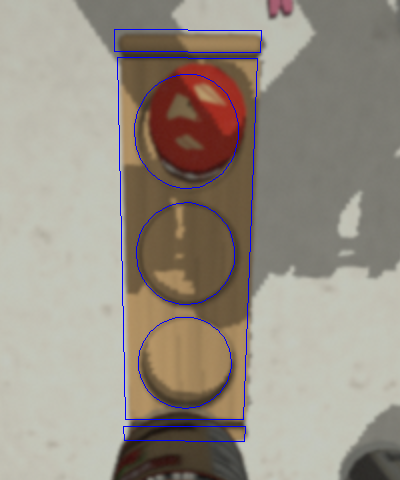

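Run:
```python
from h import *
cal=optics.calibration("wrist"); ct=optics.calibration("top")
print(plane(cal,[[375,240],[363,240]],0),plane(ct,[[466,106],[491,80]],0)[:,:2],plane(ct,[[491,80]],200)[:,:2],plane(ct,[[491,80]],150)[:,:2])
```

```text
[[ 689.19 -496.93    0.  ]
 [ 671.55 -498.89    0.  ]] [[ 697.34 -512.44]
 [ 775.33 -589.55]] [[ 688.05 -496.33]] [[ 709.87 -519.63]]
```

Request:
move_arm(rows=[[-0.3,0.5,3,0,40],[0,0,3,0,40],[0,0,3,0,40],[0,0,0,0,40]])

```text
t: 17.82
ee_pos: [542.0, -415.8, 163.7]
orientation: [2.094, 2.339, -0.012]
ft_force: [-0.7, 0.1, -1.3]
width: 44.1
grasp_force: 30.0
```

Request:
move_arm(rows=[[-0.25,0.05,3,0,40],[0,0,3,0,40],[0,0,1.2,0,40],[0,0,0,0,40]])

```text
t: 18.32
ee_pos: [544.1, -421.0, 94.5]
orientation: [2.092, 2.334, -0.012]
ft_force: [0.5, 0.4, -1.2]
width: 44.1
grasp_force: 30.0
```

Run:
```python
from h import *
o,cal,im,res=look("w7",[])
print(tool([542.6,-418.1,62.5],6),cal['xyz'])
cv2.imwrite("pics/w7c.png",im)
```

```text
t 18.325 tcp [ 544.1  -421.     94.55] yang 6.266451546324248
(array([ 0.39, -0.15,  3.28]), np.float64(0.26645154632424806)) [ 535.47 -335.45  256.09]
```

View pics/w7c.png

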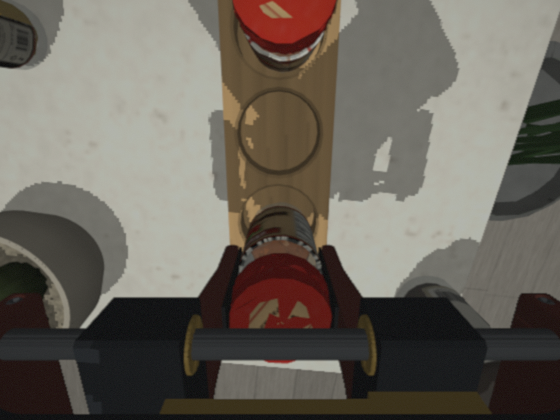

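The held jar (cap at 281,310) hangs over the end well, whose rim runs from about 242 to 315 with its top at row 184. The middle-well rim is centred at (279,130).

Run:
```python
from h import *
cal=optics.calibration("wrist")
m=plane(cal,[[279,130.5]],30)[0,:2]
y=np.array([-np.sin(np.radians(6)),np.cos(np.radians(6))]); e=m-68*y
print(m,e,plane(cal,[[278,184]],30)[0,:2]-30*y)
o=get_obs(); Rm=R.from_rotvec(o['orientation']).as_matrix(); b=o['ee_pos']+Rm[:,2]*53; print('jar bottom',b, proj(cal,[b]))
print(tool([*e,62.5],6), tool([*(e+o['ee_pos'][:2]-b[:2]),62.5])[0])
```

```text
[ 536.83 -351.47] [ 543.94 -419.09] [ 543.48 -420.49]
jar bottom [ 544.59 -422.03   42.31] [[279.04 228.92]]
(array([ 0.28, -0.03,  3.28]), np.float64(0.26645154632424806)) [ 0.34 -0.03  3.28]
```

```bash
python3 - <<'E'
from h import *
cal=optics.calibration("wrist"); o=get_obs(); Rm=R.from_rotvec(o['orientation']).as_matrix()
for off in (0,-3,-6):
    T=lambda x,y,z: o['ee_pos']+Rm@np.array([x+off,y,z])
    print(off,'cap near/far/left/right',proj(cal,[T(21,0,-53),T(-21,0,-53),T(0,-21,-53),T(0,21,-53)]).round(0).tolist(),'bottom near',proj(cal,[T(22.5,0,53),T(20,0,53),T(22.5,0,45)]).round(0).tolist())
E
python3 - <<'E'
import cv2
im=cv2.imread('pics/w7.png'); cv2.imwrite('pics/w7z.png',cv2.resize(im[170:380,200:360],None,fx=2.85,fy=2.85,interpolation=cv2.INTER_CUBIC))
E
```

```text
0 cap near/far/left/right [[278.0, 276.0], [278.0, 360.0], [229.0, 320.0], [328.0, 320.0]] bottom near [[279.0, 200.0], [279.0, 203.0], [279.0, 203.0]]
-3 cap near/far/left/right [[278.0, 283.0], [278.0, 366.0], [229.0, 326.0], [328.0, 326.0]] bottom near [[279.0, 204.0], [279.0, 207.0], [279.0, 207.0]]
-6 cap near/far/left/right [[278.0, 289.0], [278.0, 371.0], [230.0, 332.0], [327.0, 332.0]] bottom near [[279.0, 208.0], [279.0, 211.0], [279.0, 211.0]]
```

View pics/w7z.png

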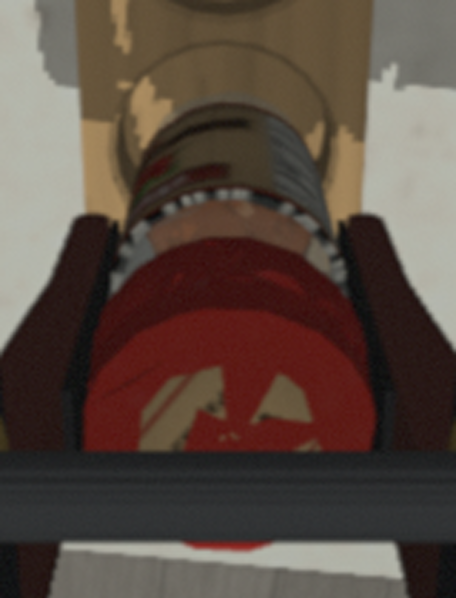

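Request:
move_arm(rows=[[0.42,-0.07,0,0,40],[0,0,1,0,40],[0,0,1,0,40],[0,0,0.8,0,40],[0,0,0.3,0,40],[0,0,0,0,40]])

```text
t: 19.12
ee_pos: [542.5, -417.4, 62.6]
orientation: [2.093, 2.334, -0.012]
ft_force: [0.5, -0.1, -1.4]
width: 44.1
grasp_force: 30.0
```

Request:
move_arm(rows=[[0,0,0.12,0,40],[0,0,0,0,60],[0,0,0,0,80],[0,0,0,0,100],[0,0,0,0,100],[0,0,-2,0,100],[0,0,-4,0,100],[0,0,-4,0,100],[0,0,-5,0,100],[0,0,0,0,100]])

```text
t: 20.38
ee_pos: [545.0, -417.8, 218.5]
orientation: [2.086, 2.326, -0.011]
ft_force: [-0.3, -0.1, -0.7]
width: 87.6
grasp_force: 0.0
```

Run:
```python
from h import *
o,cal,im,res=look("w8",[("jar_a",114)])
print(tool([360,-305,210],6))
for P in ([543.5,-419,114],[529,-283,114]): print(proj(cal,[P]))
cv2.imwrite("pics/w8c.png",im)
```

```text
t 20.375 tcp [ 545.02 -417.75  218.48] yang 6.246664014036057
jar_a 0.93 [60. 50.] rect [ 366.54 -310.56] [88.31 41.88] -7.5 centroid [ 363.22 -309.03]
jar_a 0.76 [272. 196.] rect [ 542.34 -409.26] [61.85 42.95] -83.9 centroid [ 537.88 -408.91]
(array([ 13.03, -16.96,   0.17]), np.float64(0.24645052885796304))
[[276.63 207.52]]
[[276.56  38.46]]
```

View pics/w8c.png

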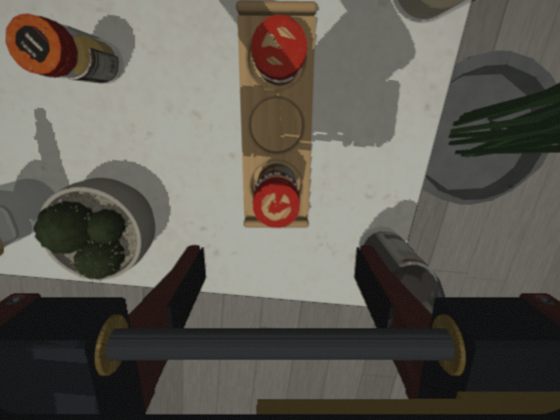

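jar_a stands in the end well (cap at 276,205, predicted 207) and jar_home is in its own well (278,47). Next is jar_b (cap at 40,45).

Run:
```python
from h import *
cal=optics.calibration("wrist"); ct=optics.calibration("top")
print(plane(cal,[[41,45]],106),plane(ct,[[408,229]],106))
for z in (0,120,200): print(plane(ct,[[470,268],[475,266],[508,266]],z)[:,:2].tolist())
```

```text
[[ 343.15 -304.68  106.  ]] [[ 334.49 -301.6   106.  ]]
[[242.0481870711052, -493.4367649531471], [247.32140765824906, -507.33165494076], [246.90250378509222, -596.843081183144]]
[[236.14441340115468, -445.8794210428175], [240.95816707051608, -458.5636197327633], [240.57576318219122, -540.2757251536041]]
[[232.20856428785436, -414.1745251025979], [236.71600667869413, -426.0515962607654], [236.3579361135906, -502.56415446724407]]
```

Request:
move_arm(rows=[[1.8,-3.7,0,0,100],[1.8,-3.7,0,0,100],[1.8,-3.7,0,0,100],[1.8,-3.7,0,0,100],[2.0,-3.2,0,0,100],[0,0,0,0,100]])

```text
t: 21.22
ee_pos: [350.9, -342.1, 209.8]
orientation: [2.096, 2.336, -0.012]
ft_force: [-0.4, -0.4, 0.3]
width: 87.7
grasp_force: 0.0
```

Run:
```python
from h import *
o,cal,im,res=look("w9",[("jar_a",106)])
h=cv2.cvtColor(im,cv2.COLOR_BGR2HSV)
m=((((h[...,0]<14)|(h[...,0]>172))&(h[...,1]>150)&(h[...,2]>70))).astype(np.uint8); m[230:]=0
m=cv2.morphologyEx(m,cv2.MORPH_CLOSE,np.ones((15,15)))
n,lab,st,ce=cv2.connectedComponentsWithStats(m)
for i in range(1,n):
    if st[i,4]>300: print(st[i],ce[i],plane(cal,[ce[i],st[i,:2]+st[i,2:4]/2],106)[:,:2].tolist())
print(cal['xyz'])
```

```text
t 21.225 tcp [ 350.91 -342.11  209.79] yang 6.200422373652316
jar_a 0.78 [435. 275.] rect [ 517.5  -398.26] [94.28 40.99] -33.7 centroid [ 509.49 -394.01]
jar_a 0.65 [270. 161.] rect [ 336.88 -303.35] [50.52 42.86] -83.0 centroid [ 337.92 -300.76]
[ 247  144   46   48 1214] [269.17 167.47] [[337.92744878547944, -306.4370491287314], [338.69295983871444, -306.81928000466667]]
[ 466  148   59   49 2046] [497.15 172.78] [[536.3869051405214, -289.47725908566457], [534.8798606688187, -289.39654868954625]]
[ 342.89 -257.01  371.63]
```

View pics/w9.png

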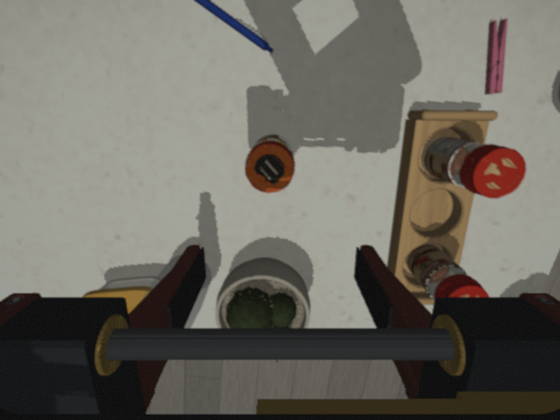

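jar_b's cap is at (270,168), giving about (338.5, -307.5) in world coordinates. I'll descend on it.

Request:
move_arm(rows=[[1.8,-0.43,2,0,100],[1.77,-0.43,2,0,100],[0,0,3,0,100],[0,0,4,0,100],[0,0,3.5,0,100],[0,0,1.2,0,100],[0,0,0,0,100]])

```text
t: 22.2
ee_pos: [341.5, -311.1, 53.1]
orientation: [2.093, 2.335, -0.012]
ft_force: [0.4, 1.1, 0.5]
width: 88.2
grasp_force: 0.0
```

Request:
move_arm(rows=[[0.39,-0.26,0,0,100],[0,0,0,0,100],[0,0,0,0,40],[0,0,0,0,40],[0,0,0,0,40],[0,0,0,0,40],[0,0,0,0,40],[0,0,0,0,40]])

```text
t: 23.2
ee_pos: [338.2, -307.5, 53.6]
orientation: [2.093, 2.334, -0.012]
ft_force: [-0.5, -1.1, 0.0]
width: 43.9
grasp_force: 30.0
```

Request:
move_arm(rows=[[0,0,-3,0,40],[0,0,-4.5,0,40],[0,0,-4.5,0,40],[0,0,-3.5,0,40],[-1.29,3.84,0,0,40],[-1.29,3.84,0,0,40],[-1.29,3.84,0,0,40],[-1.29,3.84,0,0,40],[-1.29,3.84,0,0,40],[0,0,0,0,40]])

```text
t: 24.45
ee_pos: [538.1, -349.3, 208.4]
orientation: [2.091, 2.335, -0.012]
ft_force: [-0.1, 0.6, -1.3]
width: 44.2
grasp_force: 30.0
```

Run:
```python
from h import *
o,cal,im,res=look("w10",[]); print(o['width'],tool([536.3,-351,140],6))
```

```text
t 24.45 tcp [ 538.08 -349.32  208.43] yang 6.299296436883282
44.23715530643611 (array([-0.16, -0.01,  6.82]), np.float64(0.29929643688328156))
```

Request:
move_arm(rows=[[-0.15,-0.1,3,0,40],[0,0,3.5,0,40],[0,0,3,0,40],[0,0,1.5,0,40],[0,0,0,0,40]])

```text
t: 25.12
ee_pos: [534.1, -351.5, 98.4]
orientation: [2.094, 2.335, -0.012]
ft_force: [0.1, -0.5, -1.2]
width: 44.6
grasp_force: 30.0
```

Run:
```python
from h import *
o,cal,im,res=look("w11",[])
Rm=R.from_rotvec(o['orientation']).as_matrix(); b=o['ee_pos']+Rm@np.array([-1,0,53]); print(b,o['orientation'],cal['xyz'])
print(Rm.T@(np.array([536.3,-351,9])-b)/10)
for off in (0,-3): 
    T=lambda x,y,z: o['ee_pos']+Rm@np.array([x+off,y,z])
    print(off,proj(cal,[T(21,0,-53),T(-21,0,-53),T(22.5,0,53),T(20,0,53)]).round(0).tolist())
t=np.linspace(0,6.28,60)
v=cv2.resize(im,None,fx=3,fy=3)
for c in ([536.3,-351],[543.5,-419],[529.2,-283.4]):
    cv2.polylines(v,[np.int32(3*proj(cal,np.c_[c[0]+30*np.cos(t),c[1]+30*np.sin(t),30+0*t]))],True,(255,0,0),1)
cv2.imwrite("pics/w11z.png",v[360:960,500:1200])
```

```text
t 25.125 tcp [ 534.13 -351.46   98.42] yang 6.230154470987131
[ 534.14 -352.94   45.43] [ 2.09  2.34 -0.01] [ 525.85 -266.1   260.09]
[0.2  0.25 3.64]
0 [[278.0, 276.0], [278.0, 360.0], [279.0, 200.0], [279.0, 203.0]]
-3 [[278.0, 283.0], [279.0, 366.0], [279.0, 204.0], [279.0, 207.0]]
```

View pics/w11z.png

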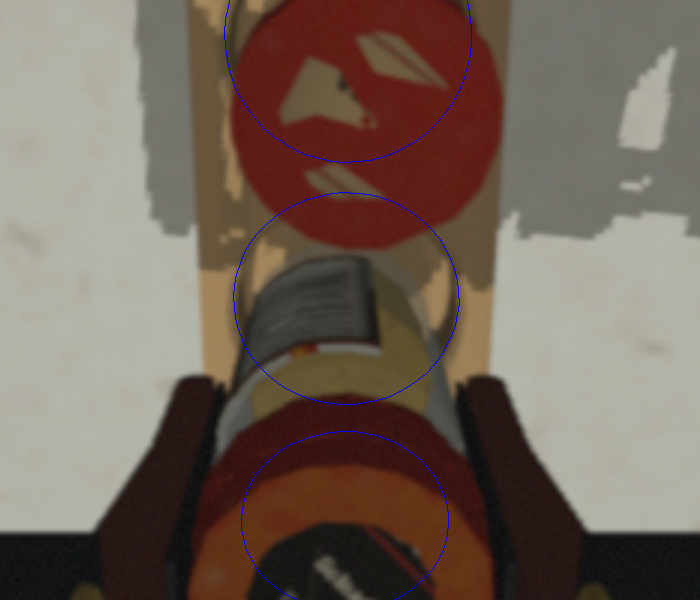

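Request:
move_arm(rows=[[0.2,0.17,0,0,40],[0,0,1,0,40],[0,0,1,0,40],[0,0,1,0,40],[0,0,0.5,0,40],[0,0,0,0,40]])

```text
t: 25.92
ee_pos: [536.5, -349.9, 63.4]
orientation: [2.093, 2.335, -0.012]
ft_force: [-0.2, 0.1, -1.0]
width: 44.3
grasp_force: 30.0
```

Request:
move_arm(rows=[[0,0,0.15,0,40],[0,0,0,0,60],[0,0,0,0,80],[0,0,0,0,100],[0,0,0,0,100],[0,0,-2,0,100],[0,0,-4,0,100],[0,0,-4,0,100],[0,0,-5,0,100],[0,0,0,0,100]])

```text
t: 27.18
ee_pos: [539.2, -350.1, 218.9]
orientation: [2.086, 2.327, -0.01]
ft_force: [-0.2, -0.3, -0.6]
width: 87.7
grasp_force: 0.0
```

Run:
```python
from h import *
o,cal,im,res=look("w12",[("jar_a",114),("teaspoon",4)])
for c in ([536.3,-351],[543.5,-419],[529.2,-283.4]): print(proj(cal,[[*c,114]]))
print(cal['xyz'])
```

```text
t 27.175 tcp [ 539.24 -350.1   218.86] yang 6.24945931774883
jar_a 0.95 [276. 258.] rect [ 540.81 -403.81] [72.07 42.4 ] -82.8 centroid [ 542.08 -402.71]
jar_a 0.62 [277. 193.] rect [ 536.12 -340.68] [60.12 41.59] -85.3 centroid [ 536.54 -337.92]
[[275.12 206.93]]
[[275.2  273.01]]
[[275.09 130.12]]
[ 529.31 -263.69  379.84]
```

View pics/w12.png

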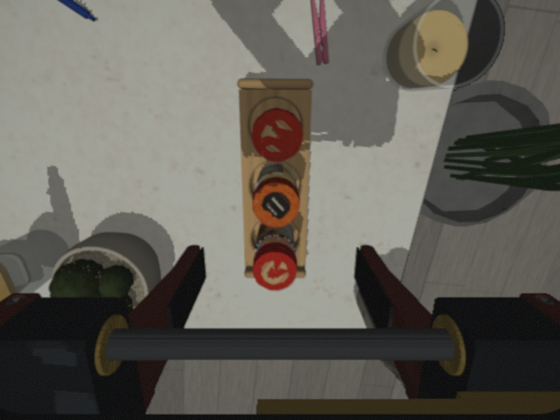

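All three jars stand in their wells: caps at (277,134), (275,205) and (274,271), each within about 4 px of the prediction. I've now used my 14 picture views, so the cutlery is done from numbers only. Next I'll turn and move over to the teaspoon.

Request:
move_arm(rows=[[0,0,0,-10.3,100],[0,0,0,-10.3,100],[0,0,0,-10.3,100],[0,0,0,-10.3,100],[0,0,0,-10.3,100],[0,0,0,-10.3,100],[0,0,0,-10.3,100],[0,0,0,-10.3,100],[1.8,3.9,0,0,100],[1.8,3.9,0,0,100]])

```text
t: 28.58
ee_pos: [501.1, -268.5, 209.9]
orientation: [-0.038, -3.139, 0.013]
ft_force: [0.4, 0.4, 0.4]
width: 88.0
grasp_force: 0.0
```

Request:
move_arm(rows=[[1.8,3.9,0,0,60],[1.8,3.9,1.5,0,60],[1.8,3.9,1.5,0,60],[1.8,3.9,1.5,0,60],[0,0,1.5,0,60],[0,0,0,0,60]])

```text
t: 29.32
ee_pos: [433.6, -112.6, 148.8]
orientation: [-0.036, -3.139, 0.015]
ft_force: [0.8, 0.2, -0.1]
width: 52.5
grasp_force: 0.0
```

```bash
cat >> h.py <<'E'
def axis(cal,mask,z):
    """centre line of long thin thing: rect + width profile along it"""
    ys,xs=np.nonzero(mask); P=plane(cal,np.c_[xs,ys],z)[:,:2]
    c,a,s=pca(P); u=np.array([np.cos(np.radians(a)),np.sin(np.radians(a))]); n=np.array([-u[1],u[0]])
    t=(P-c)@u; w=(P-c)@n; print('pca',c,round(a,1),'ends',c+u*t.min(),c+u*t.max(),'len',np.ptp(t))
    for lo in np.arange(t.min(),t.max(),15):
        k=(t>=lo)&(t<lo+15)
        if k.sum(): print('  at',(c+u*(lo+7.5)).round(1),'mid',(c+u*(lo+7.5)+n*(w[k].max()+w[k].min())/2).round(1),'w',round(np.ptp(w[k]),1))
E
python3 - <<'E'
from h import *
o,cal,im,res=look("w13",[("teaspoon",4)])
for c,s,a,d in res.get("teaspoon",[]): axis(cal,d['region'],3)
E
```

```text
t 29.325 tcp [ 433.61 -112.63  148.82] yang 88.6391803368493
teaspoon 0.65 [274. 167.] rect [ 433.31 -117.27] [129.52  25.86] -2.2 centroid [ 402.68 -118.85]
pca [ 419.69 -118.4 ] 174.7 ends [ 498.43 -125.64] [ 368.62 -113.7 ] len 130.35801361917578
  at [ 491.  -124.9] mid [ 490.9 -125.1] w 12.4
  at [ 476.  -123.6] mid [ 476.  -123.7] w 11.5
  at [ 461.1 -122.2] mid [ 461.1 -122.1] w 10.2
  at [ 446.1 -120.8] mid [ 446.1 -121. ] w 8.7
  at [ 431.2 -119.5] mid [ 431.2 -119.4] w 8.3
  at [ 416.3 -118.1] mid [ 416.3 -117.7] w 8.2
  at [ 401.3 -116.7] mid [ 401.3 -117.2] w 24.3
  at [ 386.4 -115.3] mid [ 386.4 -115.3] w 26.0
  at [ 371.5 -114. ] mid [ 371.5 -113.7] w 19.8
```

Request:
move_arm(rows=[[0.54,-0.66,3,3.9,60],[0,0,4,0,60],[0,0,3,0,60],[0,0,2,0,60],[0,0,0,0,60]])

```text
t: 30.05
ee_pos: [428.6, -121.1, 29.4]
orientation: [-0.146, -3.137, 0.016]
ft_force: [-0.3, 0.6, 0.2]
width: 52.7
grasp_force: 0.0
```

Run:
```python
from h import *
o,cal,im,res=look("w14",[("teaspoon",4)])
for c,s,a,d in res.get("teaspoon",[]): axis(cal,d['region'],3)
print(tool([428,-119.1,2],84.7))
```

```text
t 30.05 tcp [ 428.65 -121.07   29.38] yang 84.68889030133073
teaspoon 0.88 [282. 204.] rect [ 431.63 -119.08] [127.39  26.37] -4.9 centroid [ 401.14 -117.29]
pca [ 416.36 -117.97] 174.7 ends [ 495.87 -125.32] [ 368.32 -113.52] len 128.10042390898798
  at [ 488.4 -124.6] mid [ 488.4 -124.7] w 12.5
  at [ 473.5 -123.3] mid [ 473.5 -123.4] w 10.8
  at [ 458.5 -121.9] mid [ 458.6 -121.7] w 9.9
  at [ 443.6 -120.5] mid [ 443.6 -120.7] w 9.0
  at [ 428.7 -119.1] mid [ 428.6 -119.3] w 7.4
  at [ 413.7 -117.7] mid [ 413.8 -117.3] w 14.9
  at [ 398.8 -116.3] mid [ 398.8 -116.6] w 25.9
  at [ 383.8 -115. ] mid [ 383.9 -115. ] w 26.5
  at [ 368.9 -113.6] mid [ 368.9 -113.6] w 19.7
(array([0.17, 0.22, 2.87]), np.float64(0.00020040956574973734))
```

Request:
move_arm(rows=[[0,0.2,1.5,0,55],[0,0,1.0,0,55],[0,0,0.3,0,55],[0,0,0,0,55],[0,0,0,0,0],[0,0,0,0,0],[0,0,0,0,0],[0,0,0,0,0],[0,0,0,0,0],[0,0,0,0,0]])

```text
t: 31.4
ee_pos: [429.1, -118.8, 2.4]
orientation: [0.144, 3.137, -0.016]
ft_force: [-0.3, 0.4, 3.5]
width: 19.7
grasp_force: 29.9
```

Request:
move_arm(rows=[[0,0,0,0,0],[0,0,0,0,0],[0,0,0,0,0]])

```text
t: 31.78
ee_pos: [429.1, -118.8, 2.3]
orientation: [0.144, 3.137, -0.016]
ft_force: [-1.0, -0.3, 5.0]
width: 19.9
grasp_force: 29.9
```

Run:
```python
from h import *
o,cal,im,res=look("w15",[("teaspoon",4)])
print(o['width'],o['grasp_force'])
for c,s,a,d in res.get("teaspoon",[]): axis(cal,d['region'],3)
```

```text
t 31.775 tcp [ 429.1  -118.76    2.34] yang 84.74648594109371
teaspoon 0.88 [279. 210.] rect [ 421.41 -115.46] [107.3   27.11] -1.1 centroid [ 397.47 -115.88]
19.87074126706507 29.929854961274835
pca [ 407.53 -116.65] 174.3 ends [ 475.49 -123.39] [ 367.94 -112.72] len 108.07772953829118
  at [ 468.  -122.6] mid [ 468.  -122.9] w 12.0
  at [ 453.1 -121.2] mid [ 453.1 -121.2] w 9.8
  at [ 438.2 -119.7] mid [ 438.2 -119.8] w 9.6
  at [ 423.2 -118.2] mid [ 423.3 -118. ] w 8.0
  at [ 408.3 -116.7] mid [ 408.3 -116.6] w 23.4
  at [ 393.4 -115.2] mid [ 393.4 -115.2] w 27.3
  at [ 378.5 -113.8] mid [ 378.5 -113.8] w 26.0
  at [ 363.5 -112.3] mid [ 363.5 -112.7] w 11.1
```

The pads have probably closed on the shoulder of the spoon's bowl. I'll regrip 12 mm further up the handle.

Request:
move_arm(rows=[[0,0,0,0,35],[0,0,0,0,35],[-1.2,0.05,0,0,35],[0,0,0,0,35],[0,0,0,0,0],[0,0,0,0,0],[0,0,0,0,0],[0,0,0,0,0],[0,0,0,0,0],[0,0,0,0,0]])

```text
t: 33.12
ee_pos: [441.0, -119.3, 2.2]
orientation: [0.144, 3.138, -0.016]
ft_force: [0.8, -0.8, -1.3]
width: 18.2
grasp_force: 29.9
```

The 18.2 mm width fits a tapered spoon body, so the grip is sound. I'll lift and turn.

Request:
move_arm(rows=[[0,0,-1,0,0],[0,0,-3,10.3,0],[0,0,-4,10.4,0],[0,0,-4,10.4,0],[0,0,-4,10.4,0],[0,0,-4,10.4,0],[0,0,0,10.4,0],[0,0,0,10.4,0],[0,0,0,10.3,0],[0,0,0,10.3,0]])

```text
t: 34.38
ee_pos: [440.7, -117.1, 202.9]
orientation: [2.381, 2.037, -0.01]
ft_force: [-0.8, 0.7, -0.3]
width: 18.3
grasp_force: 29.9
```

```bash
cat >> h.py <<'E'
from scipy.optimize import minimize
def trayfit(cal,mask,p0):
    H=cv2.convexHull(np.argwhere(mask)[:,::-1].astype(np.int32)); base=np.array([[x,y,z] for x in(-91,91) for y in(-117,117) for z in(0,32)],float)
    A=np.zeros(mask.shape,np.uint8); cv2.fillConvexPoly(A,H,1)
    def hull(p):
        r=np.radians(p[2]); M=np.array([[np.cos(r),-np.sin(r),0],[np.sin(r),np.cos(r),0],[0,0,1]])
        return cv2.convexHull(proj(cal,base@M.T+[p[0],p[1],0]).astype(np.float32))
    def f(p):
        B=np.zeros(mask.shape,np.uint8); cv2.fillConvexPoly(B,np.int32(hull(p)*16),1,shift=4)
        return -(A&B).sum()/(A|B).sum()
    r=minimize(f,p0,method='Nelder-Mead',options=dict(initial_simplex=np.array(p0)+np.array([[0,0,0],[8,0,0],[0,8,0],[0,0,3]])))
    print('tray',r.x,-r.fun); return r.x
E
python3 - <<'E'
from h import *
o,cal,im,res=look("w16",[("teaspoon",150)]); print(o['width'],o['grasp_force'],tool([474.6,312.5,200],-8.6))
optics.get_image("top"); ct=optics.calibration("top")
for d in spotter.regions_of("top","cutlery_tray"):
    print(d['conf'],d['region'].sum()); trayfit(ct,d['region'],[524.,345.,-8.6])
E
```

```text
t 34.375 tcp [ 440.66 -117.15  202.85] yang -9.30446449530264
teaspoon 0.97 [280. 191.] rect [ 440.74 -127.06] [159.31  35.  ] 82.5 centroid [446.05 -88.55]
teaspoon 0.59 [172.   4.] rect [398.29  35.54] [24.57  6.25] -8.9 centroid [399.61  36.51]
18.299477659966023 29.9411706290266 (array([42.99, -3.1 , -0.17]), np.float64(-0.026226149941038557))
0.78 5929
tray [ 644.89  612.56 -119.27] -0.0h.py:54: RuntimeWarning: overflow encountered in scalar negative
  return -(A&B).sum()/(A|B).sum()
```

Request:
move_arm(rows=[[4.3,-0.31,0,0,0],[4.3,-0.31,0,0,0],[4.3,-0.31,0,0,0],[4.3,-0.31,0,0,0],[4.3,-0.31,0,0,0],[4.3,-0.31,0,0,0],[4.3,-0.31,0,0,0],[4.3,-0.31,0,0,0],[4.3,-0.31,0,0,0],[4.3,-0.31,0,0,0]])

```text
t: 35.83
ee_pos: [474.1, 314.0, 197.9]
orientation: [2.371, 2.049, -0.01]
ft_force: [0.7, -0.4, -0.4]
width: 18.6
grasp_force: 29.9
```

```bash
sed -i 's|return -(A&B).sum()/(A|B).sum()|return -float((A\&B).sum(dtype=int))/float((A\|B).sum(dtype=int))|' h.py; grep -n "return -" h.py
python3 - <<'E'
from h import *
o,cal,im,res=look("w17",[("cutlery_tray",32),("teaspoon",190)])
for r in res.get("cutlery_tray",[]): trayfit(cal,r[3]['region'],[524.,345.,-8.6])
# earlier unobstructed w1 picture, brown colour
Rm=R.from_rotvec(o['orientation']).as_matrix(); rel=Rm.T@R.from_rotvec(cal['orientation']).as_matrix(); off=Rm.T@(np.array(cal['xyz'])-o['ee_pos'])
R1=R.from_rotvec([0.569,3.089,0]).as_matrix(); c1=dict(camera_matrix=cal['camera_matrix'],xyz=np.array([429.28,316.71,222.83])+R1@off,orientation=R.from_matrix(R1@rel).as_rotvec())
h=cv2.cvtColor(cv2.imread("pics/w1.png"),cv2.COLOR_BGR2HSV); m=((h[...,0]>5)&(h[...,0]<18)&(h[...,1]>110)).astype(np.uint8); m[330:]=0;m[:150]=0;m[:,:210]=0
n,l,st,ce=cv2.connectedComponentsWithStats(m); i=1+np.argmax(st[1:,4]); print(st[i]); trayfit(c1,l==i,[524.,345.,-8.6])
ct=optics.calibration("top"); h=cv2.cvtColor(cv2.imread("pics/top0.png"),cv2.COLOR_BGR2HSV); m=((h[...,0]>5)&(h[...,0]<18)&(h[...,1]>110)).astype(np.uint8); m[:110]=0;m[210:]=0;m[:,:100]=0;m[:,208:]=0
n,l,st,ce=cv2.connectedComponentsWithStats(m); i=1+np.argmax(st[1:,4]); print(st[i]); trayfit(ct,l==i,[524.,345.,-8.6])
E
```

```text
54:        return -(A&B).sum()/(A|B).sum()
t 35.825 tcp [474.1  314.   197.89] yang -8.27836976873823
cutlery_tray 0.55 [331. 125.] rect [525.68 346.33] [232.08 181.45] 81.6 centroid [536.97 374.28]
teaspoon 0.95 [280. 190.] rect [476.92 324.  ] [125.86  27.6 ] 83.1 centroid [481.   354.76]
tray [699.47 344.23  -8.3 ] -249786649610149.6
[  221   156   206   167 23243]
tray [279.46 540.16  32.03] -0.0
[ 109  125   96   77 5529]
tray [620.  577.  -92.6] -0.0sed: -e expression #1, char 35: unknown option to 's'
h.py:54: RuntimeWarning: overflow encountered in scalar negative
  return -(A&B).sum()/(A|B).sum()
```

```bash
sed -i '54s/.*/        return -float(np.count_nonzero(A\&B))\/np.count_nonzero(A|B)/' h.py
python3 - <<'E'
from h import *
o=get_obs(); cal=optics.calibration("wrist")
trayfit(cal,spotter.regions_of("wrist","cutlery_tray")[0]['region'],[524.,345.,-8.6])
Rm=R.from_rotvec(o['orientation']).as_matrix(); rel=Rm.T@R.from_rotvec(cal['orientation']).as_matrix(); off=Rm.T@(np.array(cal['xyz'])-o['ee_pos'])
R1=R.from_rotvec([0.569,3.089,0]).as_matrix(); c1=dict(camera_matrix=cal['camera_matrix'],xyz=np.array([429.28,316.71,222.83])+R1@off,orientation=R.from_matrix(R1@rel).as_rotvec())
for f,c,(r0,r1,c0,c1_) in (("w1",c1,(150,330,210,560)),("top0",optics.calibration("top"),(110,210,100,208))):
    h=cv2.cvtColor(cv2.imread(f"pics/{f}.png"),cv2.COLOR_BGR2HSV); m=((h[...,0]>5)&(h[...,0]<18)&(h[...,1]>110)).astype(np.uint8)
    k=np.zeros_like(m); k[r0:r1,c0:c1_]=m[r0:r1,c0:c1_]
    n,l,st,ce=cv2.connectedComponentsWithStats(k); i=1+np.argmax(st[1:,4]); trayfit(c,l==i,[524.,345.,-8.6])
E
```

```text
tray [525.49 345.7   -8.29] 0.9860740514853498
tray [527.04 345.27  -8.47] 0.972199915873198
tray [527.27 348.4   -9.07] 0.9173448220839318
```

Request:
move_arm(rows=[[-0.13,0.16,4,0,0],[0,0,4,0,0],[0,0,4,0,0],[0,0,2.5,0,0],[0,0,0,0,0]])

```text
t: 36.65
ee_pos: [474.3, 307.3, 51.3]
orientation: [2.375, 2.045, -0.018]
ft_force: [-0.1, -0.5, 0.1]
width: 18.6
grasp_force: 29.9
```

Run:
```python
from h import *
o,cal,im,res=look("w18",[("teaspoon",50)]); print(tool([475.5,312.5,10],-8.4),o['width'])
```

```text
t 36.65 tcp [474.27 307.33  51.26] yang -8.562908065679352
teaspoon 0.79 [280. 191.] rect [475.76 320.47] [121.08  26.55] 80.0 centroid [481.24 349.82]
(array([ 0.4 , -0.11,  4.35]), np.float64(-0.1679842826601856)) 18.560287920593087
```

Request:
move_arm(rows=[[0.3,0.1,1.5,0,0],[0,0,1.5,0,0],[0,0,1.0,0,0],[0,0,0,0,0]])

```text
t: 37.25
ee_pos: [476.3, 311.5, 11.6]
orientation: [2.375, 2.045, -0.014]
ft_force: [0.0, 0.1, -0.3]
width: 18.5
grasp_force: 29.9
```

Request:
move_arm(rows=[[0,0,0.2,0,0],[0,0,0,0,0],[0,0,0,0,34],[0,0,0,0,34],[0,0,0,0,34],[0,0,-1,0,34],[0,0,-4,0,34],[0,0,-4,0,34],[0,0,-6,0,60],[0,0,0,0,60]])

```text
t: 38.5
ee_pos: [479.8, 315.3, 166.1]
orientation: [2.374, 2.044, 0.005]
ft_force: [1.0, 0.9, -0.7]
width: 46.3
grasp_force: 0.0
```

```bash
cat >> h.py <<'E'
def trayxy(p,c=(526,346),yaw=-8.4):
    r=np.radians(yaw); d=np.array(p)[:2]-c; return np.array([np.cos(r)*d[0]+np.sin(r)*d[1],-np.sin(r)*d[0]+np.cos(r)*d[1]])
E
python3 - <<'E'
from h import *
o,cal,im,res=look("w19",[("teaspoon",10),("cutlery_tray",32),("fork",5)])
for c,s,a,d in res.get("teaspoon",[]): print(trayxy(c),'tray ang',a+8.4)
for r in res.get("cutlery_tray",[]): trayfit(cal,r[3]['region'],[524.,345.,-8.6])
print(tool([437,111,150],-77))
E
```

```text
t 38.5 tcp [479.84 315.3  166.15] yang -8.55084600766952
teaspoon 0.89 [277. 162.] rect [478.51 320.18] [130.21  25.57] 81.9 centroid [484.43 349.14]
cutlery_tray 0.55 [325. 136.] rect [525.54 345.67] [234.29 182.08] 81.3 centroid [532.75 369.88]
fork 0.73 [237. 361.] rect [439.74 113.16] [165.71  17.02] 16.3 centroid [392.26  96.14]
[-43.21 -32.48] tray ang 90.32512512207032
tray [525.52 345.43  -8.69] 0.9931075435285136
(array([-20.53,  -0.87,   1.21]), np.float64(68.44233144915167))
```

The teaspoon lies at (-43,-32) in the tray frame, well inside its bay. Now the fork.

Request:
move_arm(rows=[[-4,-0.17,0,6,60],[0,0,0,9,60],[-4,0.9,0,0,60],[-4,0.9,0,0,60],[-4,0.9,0,0,60],[-4,0.9,0,0,60]])

```text
t: 39.45
ee_pos: [437.0, 111.7, 161.3]
orientation: [2.621, 1.717, -0.014]
ft_force: [0.8, -0.2, 0.8]
width: 52.1
grasp_force: 0.0
```

Request:
move_arm(rows=[[0,0,0.5,10,60],[0,0,0.5,10,60],[0,0,0.5,10,60],[0,0,0,10,60],[0,0,0,10,60],[0,0,0,0,60]])

```text
t: 40.2
ee_pos: [437.5, 112.7, 146.5]
orientation: [3.099, 0.45, -0.007]
ft_force: [0.0, -0.3, 0.4]
width: 52.6
grasp_force: 0.0
```

Run:
```python
from h import *
o,cal,im,res=look("w20",[("fork",4)])
for c,s,a,d in res.get("fork",[]): axis(cal,d['region'],4)
```

```text
t 40.2 tcp [437.51 112.72 146.54] yang -73.34637506844822
fork 0.62 [281. 181.] rect [436.02 114.34] [193.11  23.98] 17.0 centroid [454.15 114.86]
pca [446.11 114.92] -164.4 ends [529.73 138.24] [343.69  86.36] len 193.13308363691158
  at [522.5 136.2] mid [522.4 136.5] w 16.2
  at [508.1 132.2] mid [508.1 131.9] w 15.3
  at [493.6 128.2] mid [493.6 128.1] w 14.5
  at [479.2 124.1] mid [479.2 123.9] w 12.8
  at [464.7 120.1] mid [464.7 120.1] w 12.0
  at [450.3 116.1] mid [450.3 115.8] w 10.1
  at [435.8 112.1] mid [435.9 111.6] w 8.3
  at [421.4 108. ] mid [421.5 107.7] w 7.5
  at [406.9 104. ] mid [406.8 104.4] w 11.8
  at [392.5 100. ] mid [392.3 100.7] w 23.9
  at [378.   95.9] mid [377.9  96.5] w 24.2
  at [363.6  91.9] mid [363.5  92.3] w 22.3
  at [349.1  87.9] mid [349.2  87.6] w 21.2
```

Request:
move_arm(rows=[[0,0,3,1,60],[0,0,4,0,60],[0,0,3,0,60],[0,0,2,0,60],[0,0,0,0,60]])

```text
t: 40.92
ee_pos: [437.2, 111.4, 26.5]
orientation: [3.102, 0.424, -0.008]
ft_force: [0.4, -0.5, 0.4]
width: 52.4
grasp_force: 0.0
```

Run:
```python
from h import *
o,cal,im,res=look("w21",[("fork",4)])
for c,s,a,d in res.get("fork",[]): axis(cal,d['region'],4)
print(tool([437,112.3,3],-74.4))
```

```text
t 40.925 tcp [437.19 111.4   26.46] yang -74.45596503090462
fork 0.86 [278. 187.] rect [435.   113.02] [195.34  25.06] 16.5 centroid [475.46 122.85]
pca [463.94 119.76] -164.3 ends [529.39 138.11] [341.28  85.35] len 195.3653149655704
  at [522.2 136.1] mid [522.2 136.1] w 16.5
  at [507.7 132. ] mid [507.7 132.1] w 15.7
  at [493.3 128. ] mid [493.3 127.8] w 14.3
  at [478.8 123.9] mid [478.9 123.8] w 13.4
  at [464.4 119.9] mid [464.4 119.8] w 11.3
  at [450.  115.8] mid [450.  115.8] w 10.2
  at [435.5 111.8] mid [435.6 111.5] w 8.6
  at [421.1 107.7] mid [421.1 107.5] w 7.5
  at [406.6 103.7] mid [406.7 103.5] w 10.5
  at [392.2  99.6] mid [392.2  99.5] w 23.5
  at [377.7  95.6] mid [377.6  96.1] w 25.1
  at [348.9  87.5] mid [348.8  87.8] w 18.1
  at [334.4  83.4] mid [333.5  86.7] w 0.0
(array([-0.13, -0.12,  2.5 ]), np.float64(-0.07706743359322843))
```

Request:
move_arm(rows=[[0,-0.05,1.2,0,60],[0,0,0.9,0,60],[0,0,0.25,0,60],[0,0,0,0,60],[0,0,0,0,0],[0,0,0,0,0],[0,0,0,0,0],[0,0,0,0,0],[0,0,0,0,0],[0,0,0,0,0]])

```text
t: 42.28
ee_pos: [438.5, 112.0, 4.3]
orientation: [3.103, 0.421, -0.002]
ft_force: [-0.0, -0.7, 0.3]
width: 17.5
grasp_force: 24.1
```

Request:
move_arm(rows=[[0,0,-1,0,0],[0,0,-3,0,0],[0,0,-4,0,0],[0,0,-5,-9.4,0],[0,0,-2,-9.4,0],[0,0,0,-9.4,0],[0,0,0,-9.4,0],[0,0,0,-9.4,0],[0,0,0,-9.4,0],[0,0,0,-9.4,0]])

```text
t: 43.52
ee_pos: [438.1, 113.5, 154.9]
orientation: [2.373, 2.047, -0.01]
ft_force: [0.0, 0.2, 0.1]
width: 17.6
grasp_force: 23.9
```

Request:
move_arm(rows=[[3.49,1.38,0,0,0],[3.49,1.38,0,0,0],[3.49,1.38,0,0,0],[3.49,1.38,0,0,0],[3.49,1.38,0,0,0],[3.49,1.38,0,0,0],[3.49,1.38,0,0,0],[0,0,0,0,0]])

```text
t: 44.52
ee_pos: [571.8, 342.2, 152.4]
orientation: [2.377, 2.042, -0.008]
ft_force: [-0.4, 0.1, -0.9]
width: 17.6
grasp_force: 23.9
```

Run:
```python
from h import *
o,cal,im,res=look("w22",[("fork",155),("cutlery_tray",32)]); print(o['width'],o['grasp_force'])
for c,s,a,d in res.get("fork",[]): axis(cal,d['region'],o['ee_pos'][2]); print(trayxy(c))
for r in res.get("cutlery_tray",[]): trayfit(cal,r[3]['region'],[524.,345.,-8.6])
print(tool([569.5,339.6,12],-8.4))
```

```text
t 44.525 tcp [571.78 342.17 152.44] yang -8.690489523612541
fork 0.88 [282. 191.] rect [573.09 339.66] [193.11  22.25] 80.5 centroid [580.03 385.31]
cutlery_tray 0.72 [218. 169.] rect [525.68 345.92] [234.83 183.  ] 81.2 centroid [521.21 382.85]
17.627326604797382 23.90437321504578
pca [576.54 371.35] 81.6 ends [557.28 241.33] [586.04 435.49] len 196.2737325881684
  at [558.4 248.8] mid [558.  248.8] w 21.1
  at [560.6 263.6] mid [560.5 263.6] w 22.6
  at [565.  293.3] mid [565.3 293.2] w 17.1
  at [567.2 308.1] mid [567.3 308.1] w 12.6
  at [569.4 322.9] mid [569.5 322.9] w 7.3
  at [571.6 337.8] mid [571.8 337.7] w 9.4
  at [573.8 352.6] mid [573.8 352.6] w 10.9
  at [576.  367.5] mid [576.  367.4] w 11.7
  at [578.2 382.3] mid [578.1 382.3] w 13.0
  at [580.4 397.1] mid [580.3 397.1] w 14.7
  at [582.6 412. ] mid [582.3 412. ] w 16.0
  at [584.8 426.8] mid [584.6 426.8] w 16.6
  at [587.  441.6] mid [586.8 441.7] w 12.3
[47.51  0.61]
tray [525.91 346.36  -8.62] 0.9754613313486418
(array([ 0.16, -0.08, 13.99]), np.float64(-0.35518990002417183))
```

Request:
move_arm(rows=[[0.1,-0.2,3,0,0],[0,0,4,0,0],[0,0,2.5,0,0],[0,0,0,0,0]])

```text
t: 45.18
ee_pos: [567.3, 338.7, 55.3]
orientation: [2.38, 2.04, -0.018]
ft_force: [0.3, -0.1, 0.1]
width: 17.8
grasp_force: 23.9
```

Run:
```python
from h import *
o,cal,im,res=look("w23",[("fork",57)])
for c,s,a,d in res.get("fork",[]): print(trayxy(c),a)
print(trayxy(o['ee_pos']),tool([569.5,339.6,11],-8.4))
```

```text
t 45.175 tcp [567.31 338.66  55.27] yang -8.793660945707444
fork 0.58 [278. 193.] rect [568.56 335.4 ] [194.6   22.41] 80.4 centroid [573.49 380.79]
[43.65 -4.27] 80.38260650634766
[41.94 -1.23] (array([-0.  ,  0.01,  4.69]), np.float64(-0.3891895264363967))
```

Request:
move_arm(rows=[[0.3,0.1,1.5,0,0],[0,0,1.5,0,0],[0,0,1.0,0,0],[0,0,0.3,0,0],[0,0,0,0,0]])

```text
t: 45.9
ee_pos: [570.5, 342.9, 13.6]
orientation: [2.379, 2.04, -0.011]
ft_force: [-0.5, 0.5, 0.4]
width: 17.4
grasp_force: 23.9
```

Request:
move_arm(rows=[[0,0,0.3,0,0],[0,0,0,0,0],[0,0,0,0,34],[0,0,0,0,34],[0,0,0,0,34],[0,0,-1,0,34],[0,0,-4,0,34],[0,0,-4,0,34],[0,0,-6,0,60],[0,0,0,0,60]])

```text
t: 47.15
ee_pos: [573.8, 346.3, 167.4]
orientation: [2.377, 2.039, 0.006]
ft_force: [0.3, 0.4, -0.5]
width: 46.6
grasp_force: 0.0
```

Run:
```python
from h import *
o,cal,im,res=look("w24",[("fork",10),("teaspoon",10),("jar_a",114),("lemon_mid",35)])
for l in ("fork","teaspoon"):
    for c,s,a,d in res.get(l,[]): print(l,trayxy(c),a+8.5)
optics.get_image("top"); ct=optics.calibration("top")
for l,z in (("jar_a",106),("lemon_mid",35)): print(l,[(d['point'],round(d['conf'],2),plane(ct,d['point'],z)[0,:2]) for d in spotter.find_in("top",l)])
```

```text
t 47.15 tcp [573.79 346.32 167.43] yang -8.755026628050402
fork 0.74 [279. 185.] rect [570.3  341.13] [192.66  25.08] 81.7 centroid [575.92 354.81]
teaspoon 0.89 [196. 203.] rect [480.75 319.67] [129.91  26.19] 84.9 centroid [484.03 348.71]
fork [44.54  1.65] 90.16650390625
teaspoon [-40.92 -32.66] 93.39693450927734
jar_a [([420.1, 153.4], 0.86, array([ 529.43, -341.95])), ([442.3, 152.6], 0.7, array([ 531.59, -399.4 ]))]
lemon_mid [([281.8, 132.9], 0.75, array([606.24,   9.83]))]
```

The fork is at (44.5, 1.7) and the teaspoon at (-41,-33) in the tray frame. The jars are in their wells, the lemon is in the bowl and the gripper is clear, so I'm handing in.

```bash
python3 -c "
from workcell import close_job
print(close_job())"
```

```text
the job is handed in; nothing more can be done
None
```

I handed the job in at about 47 s: both loose jars are in the rack wells, the lemon is in the cream bowl, and the fork and teaspoon are in their bays; all checked by camera, though no verdict came back.

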